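# Third hand at the drawer jig

## Robot

A 6-joint arm with a two-finger parallel gripper is mounted at the origin on the work surface. World frame = base frame: x ahead of the robot, y to its left, z up, the work surface at z = 0. Lengths are in m, angles in degrees, forces in N, time in s.
With the tool pointing down it reaches from about 0.35 to 0.875 m from the base axis. Payload 4.2 kg.
Tool frame: the origin (TCP) lies at the very end of the fingers, on their centre line; the grasp point (between the pads) lies r.pinch_z behind it (r.pinch_z is the distance from the TCP to the grasp point, in m); y points along the fingers, z is the direction in which the jaws open and shut, and the axes are right-handed (so a half turn about y gives the same grasp; the last joint's range is limited). The gripper opens to 87 mm and grips with 3 to 60 N. Pads are 19 mm wide; open, the fingers measure 117 mm over their backs; the gripper's body (75 mm by 190 mm) begins 51 mm behind the grasp point.
Start: joints at [86.379, 22.042, 0.453, 0, -68.411, -14.817], TCP at [0.198, 0.593, 0.223] pointing down, gripper open.
Joint ranges: [-179.83, 179.83], [-69.29, 118.12], [-61.27, 80.66], [-181.25, 117.63], [-171.15, -9.14], [-177.46, 177.46]. Speed limits (degrees/s): [159.86, 159.86, 180, 180, 180, 180].

## Interface

Orientations are given as a 3x3 rotation matrix whose columns are the frame's x, y, z axes.
In Python, from station import sense, capture, camera_params, r gives the robot as it stands.
- The arm moves only by the tool move_arm, never from a script. Its argument "increments" is text: rows parted by semicolons, each of 7 numbers parted by spaces: the closure, from -1 (fully open) to 1 (shut), so that 0 is half open, then the shift along the tool's x, y, z in m, then the turn, a rotation vector about the tool's x, y, z in rad. In form: hand x y z wx wy wz; .... A call has 1 to 8 rows; each row is the pose to reach, as a shift and turn from the pose commanded when the call began, along the tool's axes at that moment; what a row does not reach only later rows make up. A row lasts 1/10 s, in which the tool goes at most 50 mm and 8.59 degrees, less where a joint would pass 70% of its speed; a pose out of reach is approached as far as the arm can. A call with a gripper value outside its range is refused whole. The fingers move at their own pace and stop on an object; the grip force is fixed at half the most. Time passes only in rows, so rows that repeat a pose let the fingers close. It gives the time, the measured TCP pose, the force and the opening at its end, in the units of the state.
- sense(): the state, without advancing time (a new reading comes with each control period).
- capture(name): name is "side" or "top"; returns (picture, depth): 480x640x3 uint8, red, green, blue; 480x640 float32, m along the optical axis (not along the pixel's ray), 0 where there is no reading.
- camera_params(name): a dict with "fx", "fy", "cx", "cy" (pixels), "xyz" and "orientation" of the camera in the world. Camera axes: x right, y down, z forward; pixel columns grow to the right and rows downward; lengths in m; the calibration is good to about 2 mm. A picture is of the moment at which its call begins. camera_params takes no time and is no camera call.
- r.finish_job(): hands the job in, once; it reports no verdict.
The state is a dict: "time_s": time; "joints": joint angles; "joint_velocities": joint speeds; "effort": joint torques, N m; "tcp_pos": TCP position; "ee_rot": TCP orientation; "wrist_force": force on the tool from outside, world axes, zero at the start; "moment": the same for the moment, N m; "gripper_width": opening from 0.0 (shut) to 1.0 (fully open).
Only numpy, scipy, OpenCV 4.12 (cv2) and the standard library are available. Lean on these libraries where they do the work, as an engineer would, in place of code of your own. Each camera call takes 0.05 s, during which the arm holds its last target.

## Task

Lift the canister by its handle off the upside-down drawer box and set it down gently, upright, on the open bench, touching neither the drawer nor the jig. Then slide the drawer box flat along the bench and press its long side flush against the jig's sprung fence, with a steady push of about 12 N that keeps the fence's pointer between the two dark marks, pushing on the drawer only and not on the jig. Finish while still holding that push, so a colleague can drive the screws down through the drawer's bottom; leave everything else on the bench alone.

Things in the scene. Friction and masses are not known exactly. Their poses are not given: they have to be found in the camera images.
- canister: closed aluminium canister, 72 mm across its lid (68 mm below it), 74 mm high, about 0.4 kg, with a stiff arched handle over the lid; starts standing on the drawer box. Origin: centre of its underside; z up, the handle's bar runs along its y axis
- canister_grip (a point): middle of the canister's handle bar, 119 mm above the canister's underside; the wooden grip is 12 mm thick and 50 mm long along the canister's y axis, the arch is 68 mm wide over all; 39 mm free between grip and lid
- drawer: plywood drawer box lying upside down, closed bottom panel uppermost, open below: 100 mm deep (x) by 180 mm wide (y) by 60 mm high, about 0.35 kg, loose on the bench. Origin: centre of its footprint at bench level; its x axis points from its near long side towards the fence, within about 0.2 rad
- jig: jig fixed to the bench: sprung wooden fence 240 mm long (y), 18 mm thick, top 47 mm above the bench, carried by a block that reaches 110 mm behind its face. Origin: on the bench below the middle of the fence's front face at rest; x: the pressing direction, square to the face, away from the drawer; y along the fence
- fence (a joint): how far the fence is pushed back, m: 0 at rest, 0.022 at the hard stop. Springs of 1.2 N per mm, no preload. A steel pointer on the fence's middle reaches back over a small aluminium plate with two dark marks across it: its tip is on the near mark at 0.0065 (about 8 N), on the far mark at 0.0135 (about 16 N)
- clear_bench (a point): a point on the bench top in the middle of an open patch at the robot's right of the drawer, free of things for 60 mm all round: room for the canister
- tape: bystander: roll of tape lying flat, 100 mm across, 25 mm high, left of the drawer; origin centre of underside
- glue: bystander: standing glue bottle, 54 mm across, 150 mm high, left of the fence; origin centre of underside
- offcut: bystander: wooden offcut 120 x 35 x 20 mm (x, y, z), right of the fence; origin centre of underside
- screwdriver: bystander: screwdriver lying on the left of the bench
- hammer: bystander: hammer lying on the right of the bench
- tray: bystander: low grey plastic tray 100 x 130 x 40 mm, on the right of the bench
- jar: bystander: glass jar, 66 mm across, 90 mm high, on the left of the bench
There are look-alikes about, which are no part of the job. What is shaped like the canister but orange is not meant.

How it is judged (in metres and radians):
On the way, in this order (a step that is already met when the one before it is completed fails the run):
1. the canister is lifted clear of the drawer by the gripper (z of canister in the frame of drawer above 0.075 m and contact force between canister and the fingers above 0.5 N and contact force between canister and drawer below 0.1 N), for 0.2 s.
2. the canister stands upright on the bench, released, clear of drawer and jig (height (world z) of canister between -0.006 and 0.006 m and angle between canister's own z axis and vertical below 0.08 rad and contact force between canister and the fingers below 0.1 N and contact force between canister and the arm below 0.1 N and linear speed of canister below 0.02 m/s and contact force between canister and drawer below 0.1 N and contact force between canister and jig below 0.1 N), for 0.2 s.
3. the drawer is pressed flush against the fence within the force band (value of joint fence between 0.0065 and 0.0135 m and contact force between drawer and jig between 7 and 17 N and angle between the x axis of drawer and the x axis of jig, either way round below 0.035 rad and height (world z) of drawer below 0.004 m and angle between drawer's own z axis and vertical below 0.03 rad and linear speed of drawer below 0.01 m/s and (contact force between drawer and the fingers above 3 N or contact force between drawer and the arm above 3 N) and contact force between jig and the fingers below 0.1 N and contact force between jig and the arm below 0.1 N), for 0.5 s.
At the end, for the whole second after the job is handed in: canister upright (0.08 rad), released on the bench, clear of drawer and jig; robot still pushing the drawer (over 3 N), not the jig; drawer flat, at rest, flush with the fence (0.035 rad), pressing it with 7 to 17 N, fence pushed back 6.5 to 13.5 mm (pointer between the marks) (all of step 2 and all of step 3); the arm keeps its last pose, push and grip.
It fails at once if the canister is tipped (angle between canister's own z axis and vertical above 0.6 rad).
It fails at once if the canister is dropped (contact force between canister and the fingers below 0.1 N and linear speed of canister above 0.6 m/s).
It fails at once if a bystander is moved by more than 30 mm (distance of any of tape, glue, offcut, screwdriver, hammer, tray, jar from where it was at the start of the episode above 0.03 m).
It also fails if it takes over 58 s, if anything falls off the work surface, if the arm or the gripper's body presses on something with over 40 N, if the wrist force passes 120 N, or if a joint passes its speed limit or range.

## Working session

There is one attempt and no reset: what is moved stays moved. The work goes in short steps, Python scripts to look and compute and a tool call to move; the robot and the scene stay as the last step left them, time stands still between calls to the robot, and variables do not carry over. Pictures are saved under pics/ and viewed, and the job is handed in when it is done.

Besides the shell and the picture viewer there is one more tool, called after "Call:" by a JSON object that holds its "fn" and its "kwargs", one argument or row to a line. move_arm: Moves the arm, as the interface text tells. Its arguments: {"type":"object","properties":{"increments":{"type":"string"}},"required":["increments"]}

```bash
ls; mkdir -p pics; python3 - <<'E'
from station import sense,capture,camera_params,r
import cv2,numpy as np
print(sense(), r.pinch_z)
for n in("side","top"):
    p,d=capture(n); cv2.imwrite(f"pics/{n}0.png",p[:,:,::-1]); np.save(f"pics/{n}0.npy",d); print(n,camera_params(n))
E
```

```text
pics
{'time_s': 0.0, 'joints': array([ 8.63778355e+01,  2.20894365e+01,  3.79139201e-01, -2.86312958e-02,
       -6.84102593e+01, -1.48177158e+01]), 'joint_velocities': array([-0.01611483,  0.01455574, -0.00536723,  0.01117569,  0.019927  ,
       -0.04085564]), 'effort': array([-5.00939477e-04, -3.90659595e+01,  1.87407517e+01,  4.22008708e+00,
        1.09903776e-02, -1.96154310e-04]), 'tcp_pos': array([0.19747446, 0.59234584, 0.22147011]), 'ee_rot': array([[-9.48597772e-01, -5.96651316e-04, -3.16483666e-01],
       [ 3.16484216e-01, -2.07050649e-03, -9.48595517e-01],
       [-8.93007214e-05, -9.99997679e-01,  2.15290857e-03]]), 'wrist_force': array([ 0.05528474, -0.92806458,  0.27540332]), 'moment': array([ 0.01087822, -0.05833741,  0.04882465]), 'gripper_width': 1.0054849617631483} 0.0187
side {'fx': 438.8800518109247, 'fy': 438.8800518109247, 'cx': 322.1230318554351, 'cy': 243.5399680763016, 'xyz': array([0.17291056, 0.62469031, 0.95752902]), 'orientation': array([[-0.83731061, -0.41571867,  0.35509002],
       [-0.54657351,  0.62107879, -0.56171037],
       [ 0.01297461, -0.66440885, -0.74725667]])}
top {'fx': 454.1213321901631, 'fy': 454.1213321901631, 'cx': 320.7924324634561, 'cy': 236.19436454281546, 'xyz': array([ 0.40462285, -0.01499606,  1.35253538]), 'orientation': array([[ 0.02007858, -0.99247021,  0.1208294 ],
       [-0.999784  , -0.01928248,  0.00775436],
       [-0.00536608, -0.12095899, -0.992643  ]])}
```

View pics/top0.png

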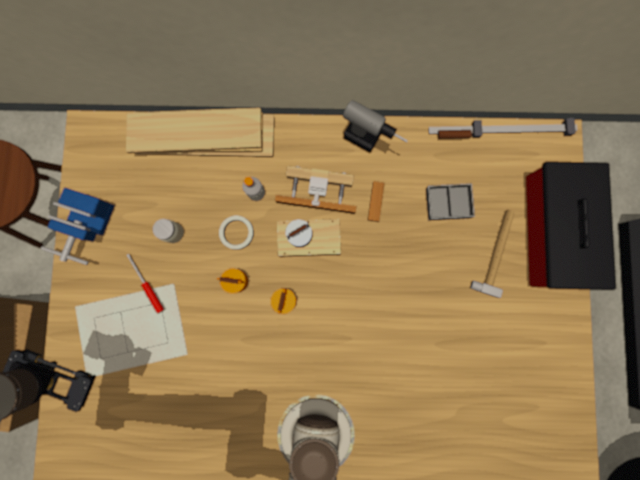

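View pics/side0.png

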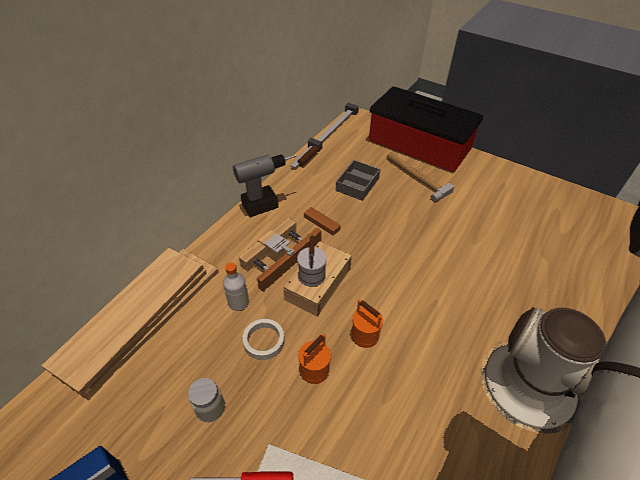

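In the top view, three things are canister-shaped: a silver one at (298,233) standing on the drawer, and orange ones at (233,281) and (284,301). The silver one on the drawer fits the description. I'll confirm that in an enlarged crop.

```bash
cat > h.py <<'E'
import numpy as np,cv2
from station import sense,capture,camera_params,r
def pts(n,d,uv):
    c=camera_params(n);uv=np.atleast_2d(uv).astype(float)
    z=d[uv[:,1].astype(int),uv[:,0].astype(int)]
    p=np.c_[(uv[:,0]-c['cx'])/c['fx']*z,(uv[:,1]-c['cy'])/c['fy']*z,z]
    return p@c['orientation'].T+c['xyz']
def cloud(n,d):
    v,u=np.mgrid[0:480,0:640]
    return pts(n,d,np.c_[u.ravel(),v.ravel()]).reshape(480,640,3)
def onplane(n,uv,h):
    c=camera_params(n);uv=np.atleast_2d(uv).astype(float)
    q=np.c_[(uv[:,0]-c['cx'])/c['fx'],(uv[:,1]-c['cy'])/c['fy'],np.ones(len(uv))]@c['orientation'].T
    return c['xyz']+q*((h-c['xyz'][2])/q[:,2])[:,None]
def proj(n,P):
    c=camera_params(n);p=(np.atleast_2d(P)-c['xyz'])@c['orientation']
    return np.c_[p[:,0]/p[:,2]*c['fx']+c['cx'],p[:,1]/p[:,2]*c['fy']+c['cy']]
E
python3 - <<'E'
from h import *
a=cv2.imread("pics/top0.png")[150:270,260:420]; b=cv2.imread("pics/side0.png")[210:330,225:385]
cv2.imwrite("pics/crop0.png",np.vstack([cv2.resize(x,None,fx=2.5*1.0*1.6/1.6,fy=2.5,interpolation=2) for x in(a,b)]))
a=cv2.resize(a,None,fx=5,fy=5,interpolation=2);cv2.imwrite("pics/cropt.png",a)
b=cv2.resize(b,None,fx=5,fy=5,interpolation=2);cv2.imwrite("pics/crops.png",b)
for n in("top","side"):
    C=cloud(n,np.load(f"pics/{n}0.npy"))
    if n=="top": 
        for v in range(180,262,6): print(v,[int(1000*C[v,u,2]) for u in range(264,392,6)])
E
```

```text
180 [1, 3, -1, -3, -5, 31, 8, 18, 49, 50, 53, 38, 42, 43, 38, 0, -4, 1, 3, 0, 1, -4]
186 [2, -2, -5, -1, -1, 30, -1, 0, 57, 52, 46, 0, 1, 36, 14, 1, 1, -3, 18, 21, -1, -7]
192 [1352, -1, -3, 1, -4, 21, -6, -3, 51, 52, 51, -4, 5, 29, 0, -6, -2, -3, 13, 19, 3, 1]
198 [4, -3, 46, 45, 41, 1352, 46, 0, -3, 3, 3, -3, -1, -3, 1, 0, 4, -2, 19, 23, -1, 1]
204 [-4, -1, 4, 7, 17, 34, 42, 45, 48, 49, 43, 46, 47, 42, -5, 0, 0, 2, 19, 18, 0, 0]
210 [0, 0, 0, -1, 0, 0, 0, -1, 3, 2, 1, 14, 32, 38, 46, 47, 4, 0, 22, 19, -2, 1]
216 [0, 2, -7, -1, 0, -1, 0, -2, 0, -1, -1, 0, -3, 2, 4, -2, 0, 0, 18, 17, -2, 1]
222 [-3, 0, -1, 61, 59, 133, 129, 55, 54, 56, 63, 57, 58, -1, 0, 1, -2, 0, -3, -3, 5, 2]
228 [-1, 0, -3, 55, 132, 134, 183, 131, 55, 63, 60, 59, 56, -3, 0, -1, 1, -6, -5, 0, -2, 5]
234 [-2, -1, 1, 64, 181, 179, 134, 135, 63, 57, 62, 56, 58, -2, -2, -2, 0, -3, -4, -3, 0, 0]
240 [-4, 8, -1, 59, 132, 134, 130, 132, 62, 59, 60, 57, 61, 3, 0, -1, 1352, -3, -1, 0, -2, 0]
246 [0, -2, 0, 57, 60, 74, 105, 54, 62, 63, 62, 57, 55, 2, -3, -2, -3, -1, -5, 1, 0, 1]
252 [1, -5, 0, 62, 56, 57, 63, 56, 55, 59, 59, 59, 58, 2, -5, 0, 4, 2, -1, -4, -1, -3]
258 [0, 0, -1, -5, 4, 0, -5, 0, -3, -3, -1, 0, -1, -6, 0, -1, 2, 1, 4, -6, -1, 3]
```

View pics/cropt.png

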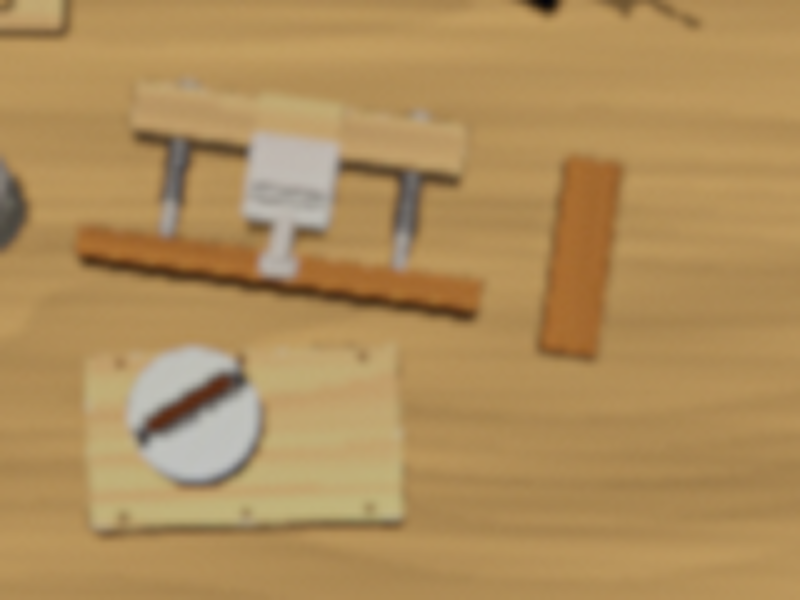

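View pics/crops.png

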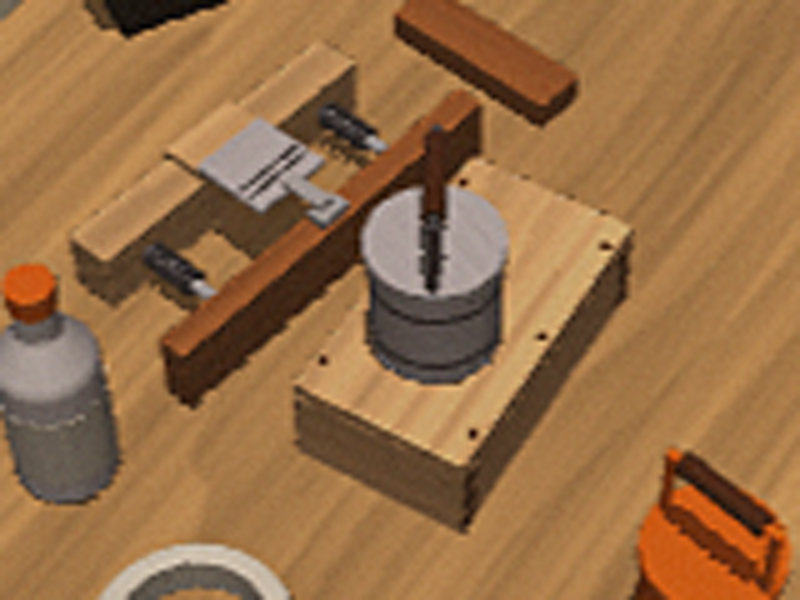

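The crops confirm it: the target is the silver canister with the dark wooden grip, standing on the drawer at top (298,233). The two orange ones are look-alikes. Now I'll measure.

```bash
python3 - <<'E'
from h import *
from scipy import stats
C=cloud("top",np.load("pics/top0.npy"));S=cloud("side",np.load("pics/side0.npy"))
def rect(P):
    R=cv2.minAreaRect((P[:,:2]*1000).astype(np.float32));return R
v,u=np.mgrid[0:480,0:640]
z=C[...,2]
# drawer: mask z>45
m=((z>.045)&(z<.2)&(u>270)&(u<348)&(v>214)&(v<262)).astype(np.uint8)
cs,_=cv2.findContours(m,0,1);c=max(cs,key=cv2.contourArea)[:,0]
# drawer top corners on plane .06
P=onplane("top",c,.06);print("drawer top",rect(P)); print(np.round(cv2.boxPoints(rect(P))))
for n,Q in(("top",C),("side",S)):
    q=Q.reshape(-1,3)
    def box(x0,x1,y0,y1,z0,z1): return q[(q[:,0]>x0)&(q[:,0]<x1)&(q[:,1]>y0)&(q[:,1]<y1)&(q[:,2]>z0)&(q[:,2]<z1)]
    b=box(.45,.63,-.1,.15,.162,.195);print(n,"bar",len(b),b.mean(0),rect(b))
    lid=box(.45,.66,-.1,.15,.118,.145);print("lid",len(lid),cv2.minEnclosingCircle((lid[:,:2]*1000).astype(np.float32)),np.median(lid[:,2]))
    d=box(.45,.63,-.15,.15,.050,.068);print("drawer",len(d),rect(d),np.median(d[:,2]))
    t=box(.6,.69,-.2,.2,.04,.055);print("fence?",len(t),rect(t),t.mean(0))
# fence colour
im=cv2.imread("pics/top0.png").astype(int);hsv=cv2.cvtColor(im.astype(np.uint8),cv2.COLOR_BGR2HSV)
print(hsv[205,285:345:10].tolist(),hsv[200,375])
m=((z>.03)&(z<.062)&(u>268)&(u<362)&(v>190)&(v<216)&(hsv[...,1]>110)).astype(np.uint8)
m[:,305:326]=0 if False else m[:,305:326]
print("fence top", rect(onplane("top",np.c_[u[m>0],v[m>0]],.047)))
print("clutter near right:");
mm=((z>.012)&(z<.3)).astype(np.uint8);k,l,st,ce=cv2.connectedComponentsWithStats(mm)
for i in range(1,k):
    if st[i,4]>80:
        w=C[l==i]; print(st[i],np.round(w.min(0),3),np.round(w.max(0),3))
E
```

```text
drawer top ((558.3825073242188, 31.210556030273438), (101.7189712524414, 179.75062561035156), 2.6269257068634033)
[[503. 119.]
 [512. -61.]
 [613. -56.]
 [605. 123.]]
top bar 106 [0.5609228  0.05702688 0.18174359] ((561.82080078125, 56.850975036621094), (12.286163330078125, 66.51750183105469), 30.88429069519043)
lid 439 ((561.8668212890625, 56.58008575439453), 35.94884490966797) 0.13281219088237006
drawer 1603 ((558.8192138671875, 31.58080291748047), (100.47271728515625, 180.07028198242188), 3.1901025772094727) 0.05881670967567465
fence? 573 ((645.9000244140625, 47.8333740234375), (88.11512756347656, 302.1598815917969), 0.012050511315464973) [0.66159015 0.01772901 0.04656877]
side bar 106 [0.55694552 0.06191673 0.18155449] ((559.67578125, 59.499107360839844), (11.687906265258789, 66.46159362792969), 33.82939910888672)
lid 535 ((559.0997924804688, 58.08776092529297), 37.41620635986328) 0.13286754138661616
drawer 1452 ((556.9970092773438, 32.07270050048828), (101.81915283203125, 184.36598205566406), 3.064354419708252) 0.05919163384682119
fence? 576 ((647.2905883789062, 46.9510040283203
[... 859 characters left out ...]
] [ 0.616 -0.191  0.013] [ 0.737 -0.141  0.027]
[426 184  49  37 609] [ 0.622 -0.452  0.012] [ 0.728 -0.316  0.048]
[  41  188   72   77 2502] [0.469 0.62  0.012] [0.681 0.796 0.121]
[470 210  44  88 968] [ 0.399 -0.575  0.012] [ 0.657 -0.444  0.032]
[219 216  34  34 415] [0.524 0.199 0.013] [0.623 0.298 0.03 ]
[153 219  30  25 558] [0.538 0.408 0.012] [0.602 0.469 0.095]
[ 277  219   64   39 2244] [ 0.503 -0.061  0.013] [0.614 0.123 0.188]
[216 268  32  26 579] [0.395 0.207 0.013] [0.465 0.277 0.129]
[140 281  24  33 297] [0.333 0.45  0.012] [0.425 0.524 0.031]
[270 289  26  25 527] [0.343 0.063 0.014] [0.41  0.134 0.127]
[ 283  403   66   77 3518] [-0.058 -0.092  0.012] [0.093 0.09  0.244]
```

```bash
cat >> h.py <<'E'
from scipy.spatial.transform import Rotation as Ro
def inc(p,zyaw):
    """shift/turn in tool axes from measured pose to TCP p, pointing down, jaw (z) axis at world angle zyaw deg"""
    s=sense();R=s['ee_rot'];a=np.radians(zyaw)
    z=np.array([np.cos(a),np.sin(a),0]);y=np.array([0,0,-1.]);x=np.cross(y,z)
    T=np.c_[x,y,z]
    print("t",s['time_s'],"tcp",s['tcp_pos'].round(4),"zyaw",np.degrees(np.arctan2(R[1,2],R[0,2])).round(2),"tilt",R[2].round(3),"F",s['wrist_force'].round(2),"w",s['gripper_width'])
    print("shift",(R.T@(np.array(p)-s['tcp_pos'])).round(4),"rot",Ro.from_matrix(R.T@T).as_rotvec().round(4),"dist",np.linalg.norm(np.array(p)-s['tcp_pos']))
E
python3 -c "
from h import *
inc([.5605,.0575,.26],-148)"
```

```text
t 0.1 tcp [0.1975 0.5924 0.2216] zyaw -108.44 tilt [-0.    -1.     0.002] F [-0.49  0.96  0.4 ] w 1.000193287017245
shift [-0.5136 -0.0376  0.3927] rot [-0.0018  0.6904 -0.0008] dist 0.6476202668929719
```

Call:
{"fn": "move_arm", "kwargs": {
  "increments": "-1 -0.03 -0.03 0.02 0 0.05 0; -1 -0.06 -0.038 0.05 0 0.12 0; -1 -0.09 -0.038 0.075 0 0.2 0; -1 -0.13 -0.038 0.1 0 0.28 0; -1 -0.17 -0.038 0.13 0 0.36 0; -1 -0.21 -0.038 0.16 0 0.44 0; -1 -0.25 -0.038 0.19 0 0.52 0; -1 -0.28 -0.038 0.21 0 0.58 0"
}}

```text
time_s: 0.9
tcp_pos: [0.3974, 0.3024, 0.2604]
ee_rot: [[-0.617, -0.001, -0.787], [0.787, -0.001, -0.617], [-0.0, -1.0, 0.001]]
wrist_force: [0.1, 1.1, 0.3]
gripper_width: 0.999
```

```bash
python3 -c "
from h import *
inc([.5605,.0575,.26],-148)"
```

```text
t 0.9 tcp [0.3974 0.3024 0.2604] zyaw -141.9 tilt [-0.    -1.     0.001] F [0.06 1.07 0.25] w 0.998562584584097
shift [-0.2933  0.0004  0.0228] rot [-8.000e-04  1.065e-01 -1.000e-04] dist 0.29423484168335057
```

Call:
{"fn": "move_arm", "kwargs": {
  "increments": "-1 -0.04 0 0.003 0 0.03 0; -1 -0.08 0 0.006 0 0.06 0; -1 -0.12 0 0.01 0 0.09 0; -1 -0.165 0 0.013 0 0.106 0; -1 -0.21 0 0.016 0 0.106 0; -1 -0.25 0 0.02 0 0.106 0; -1 -0.28 0 0.022 0 0.106 0; -1 -0.293 0 0.023 0 0.106 0"
}}

```text
time_s: 1.7
tcp_pos: [0.5612, 0.0588, 0.2597]
ee_rot: [[-0.531, -0.001, -0.847], [0.847, -0.001, -0.531], [0.0, -1.0, 0.001]]
wrist_force: [-0.2, 0.1, -0.4]
gripper_width: 0.998
```

```bash
python3 - <<'E'
from h import *
inc([.5605,.0575,.165],-148)
p,d=capture("side"); cv2.imwrite("pics/s1.png",cv2.resize(p[130:330,225:425,::-1],None,fx=3,fy=3,interpolation=2))
E
```

```text
t 1.7 tcp [0.5612 0.0588 0.2597] zyaw -147.91 tilt [ 0.    -1.     0.001] F [-0.19  0.07 -0.37] w 0.9980730402558154
shift [-0.0008  0.0947  0.0012] rot [-0.0014  0.0015  0.0003] dist 0.0947380236180077
```

View pics/s1.png

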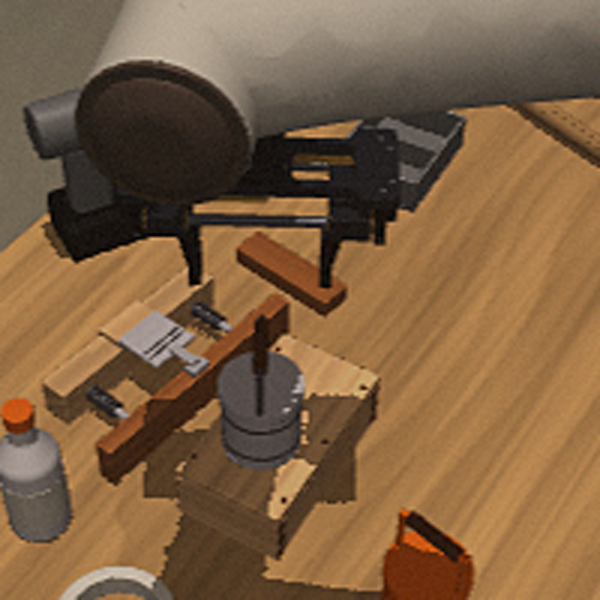

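The open jaws straddle the bar direction above the canister, with the grip at crop (261,345) centred between the fingertips at (194,283) and (326,288). I'll descend to a TCP height of 0.160, then close.

Call:
{"fn": "move_arm", "kwargs": {
  "increments": "-1 0 0.02 0.001 0 0 0; -1 -0.001 0.04 0.001 0 0 0; -1 -0.001 0.06 0.001 0 0 0; -1 -0.001 0.08 0.001 0 0 0; -1 -0.001 0.092 0.001 0 0 0; -1 -0.001 0.1 0.001 0 0 0; -1 -0.001 0.1 0.001 0 0 0; -1 -0.001 0.1 0.001 0 0 0"
}}

```text
time_s: 2.55
tcp_pos: [0.5607, 0.06, 0.1613]
ee_rot: [[-0.534, 0.001, -0.845], [0.845, 0.0, -0.534], [-0.001, -1.0, -0.001]]
wrist_force: [0.0, -0.7, 0.2]
gripper_width: 1.002
```

Call:
{"fn": "move_arm", "kwargs": {
  "increments": "-0.3 0 0 0 0 0 0; 0.2 0 0 0 0 0 0; 0.5 0 0 0 0 0 0; 1 0 0 0 0 0 0; 1 0 0 0 0 0 0; 1 0 0 0 0 0 0; 1 0 0 0 0 0 0; 1 0 0 0 0 0 0"
}}

```text
time_s: 3.35
tcp_pos: [0.5602, 0.0596, 0.1605]
ee_rot: [[-0.534, -0.0, -0.846], [0.846, -0.0, -0.534], [0.0, -1.0, 0.0]]
wrist_force: [0.9, -0.3, 0.4]
gripper_width: 0.352
```

```bash
python3 - <<'E'
from h import *
inc([.5605,.0575,.25],-148)
p,d=capture("side"); cv2.imwrite("pics/s2.png",cv2.resize(p[130:330,225:425,::-1],None,fx=3,fy=3,interpolation=2))
E
```

```text
t 3.35 tcp [0.5602 0.0596 0.1605] zyaw -147.74 tilt [ 0. -1.  0.] F [ 0.89 -0.32  0.44] w 0.3516077240748499
shift [-0.002  -0.0895  0.0009] rot [-0.0001  0.0045  0.    ] dist 0.08950701036671206
```

View pics/s2.png

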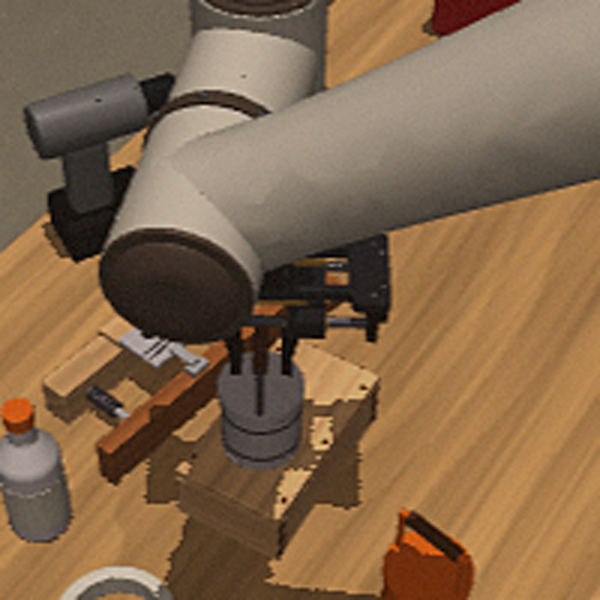

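The fingers straddle the bar but are still closing (opening 0.35).

Call:
{"fn": "move_arm", "kwargs": {
  "increments": "1 0 0 0 0 0 0; 1 0 0 0 0 0 0; 1 0 0 0 0 0 0; 1 0 0 0 0 0 0; 1 0 0 0 0 0 0; 1 0 0 0 0 0 0"
}}

```text
time_s: 4.0
tcp_pos: [0.5604, 0.0597, 0.1606]
ee_rot: [[-0.534, 0.0, -0.846], [0.846, 0.0, -0.534], [-0.0, -1.0, -0.0]]
wrist_force: [-0.1, 0.5, -1.0]
gripper_width: 0.125
```

Opening × 87 mm ≈ 11 mm, so the 12 mm grip is held. I'll lift gently.

Call:
{"fn": "move_arm", "kwargs": {
  "increments": "1 0 -0.005 0 0 0 0; 1 0 -0.015 0 0 0 0; 1 0 -0.025 0 0 0 0; 1 0 -0.035 0 0 0 0; 1 0 -0.045 0 0 0 0; 1 0 -0.055 0 0 0 0; 1 0 -0.065 0 0 0 0; 1 0 -0.07 0 0 0 0"
}}

```text
time_s: 4.8
tcp_pos: [0.5607, 0.0598, 0.2321]
ee_rot: [[-0.534, 0.002, -0.846], [0.846, 0.001, -0.534], [-0.001, -1.0, -0.002]]
wrist_force: [-0.5, 1.0, -3.6]
gripper_width: 0.129
```

```bash
python3 - <<'E'
from h import *
inc([.49,-.23,.24],-148)
p,d=capture("side"); cv2.imwrite("pics/s3.png",cv2.resize(p[130:330,225:425,::-1],None,fx=3,fy=3,interpolation=2))
E
```

```text
t 4.8 tcp [0.5607 0.0598 0.2321] zyaw -147.73 tilt [-0.001 -1.    -0.002] F [-0.51  1.02 -3.63] w 0.1293890118878598
shift [-0.2073 -0.0082  0.2145] rot [ 0.002   0.0047 -0.0006] dist 0.2983664679149475
```

View pics/s3.png

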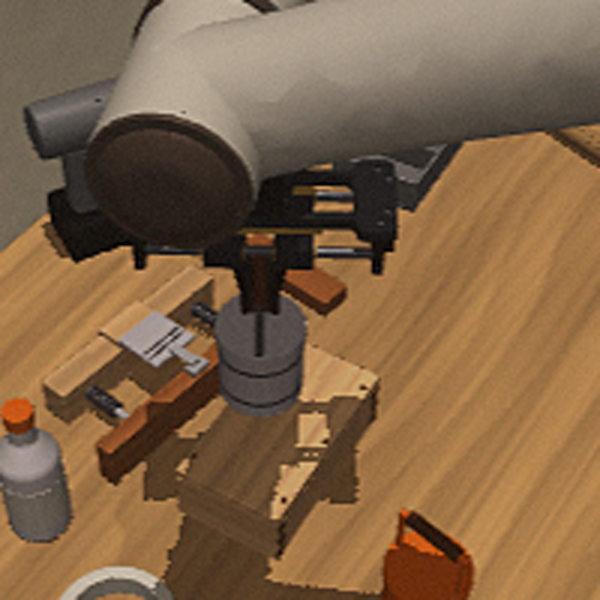

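The canister hangs upright, clear of the drawer (its underside is at crop ~(258,405)), with about 4 N on the wrist. I'll carry it right to about (0.49,-0.23).

Call:
{"fn": "move_arm", "kwargs": {
  "increments": "1 -0.007 -0.001 0.007 0 0 0; 1 -0.021 -0.002 0.022 0 0 0; 1 -0.035 -0.004 0.036 0 0 0; 1 -0.05 -0.006 0.052 0 0 0; 1 -0.067 -0.008 0.069 0 0 0; 1 -0.084 -0.008 0.087 0 0 0; 1 -0.101 -0.008 0.105 0 0 0; 1 -0.118 -0.008 0.122 0 0 0"
}}

```text
time_s: 5.65
tcp_pos: [0.5188, -0.1067, 0.238]
ee_rot: [[-0.533, -0.002, -0.846], [0.846, -0.0, -0.533], [0.001, -1.0, 0.002]]
wrist_force: [0.3, -0.9, -3.4]
gripper_width: 0.128
```

Call:
{"fn": "move_arm", "kwargs": {
  "increments": "1 -0.017 0 0.018 0 0 0; 1 -0.034 0 0.035 0 0 0; 1 -0.051 0 0.053 0 0 0; 1 -0.066 0 0.068 0 0 0; 1 -0.077 0 0.08 0 0 0; 1 -0.084 0 0.088 0 0 0; 1 -0.088 0 0.092 0 0 0; 1 -0.089 0 0.093 0 0 0"
}}

```text
time_s: 6.45
tcp_pos: [0.4885, -0.2305, 0.2383]
ee_rot: [[-0.533, -0.0, -0.846], [0.846, 0.0, -0.533], [0.0, -1.0, 0.0]]
wrist_force: [0.2, 1.1, -3.6]
gripper_width: 0.127
```

```bash
python3 - <<'E'
from h import *
inc([.49,-.23,.11],-148)
for n in("side","top"):
    p,d=capture(n); cv2.imwrite(f"pics/{n}4.png",p[:,:,::-1])
E
```

```text
t 6.45 tcp [ 0.4885 -0.2305  0.2383] zyaw -147.78 tilt [ 0. -1.  0.] F [ 0.16  1.09 -3.65] w 0.12726672666289873
shift [-0.0004  0.1283 -0.0015] rot [-0.0003  0.0038  0.0004] dist 0.12830131954303173
```

View pics/side4.png

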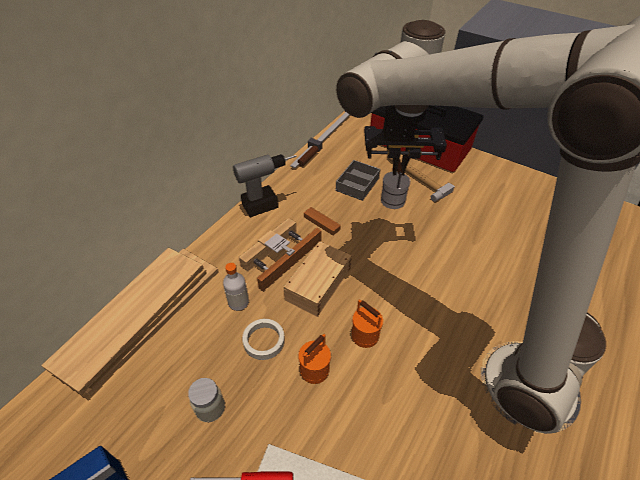

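The canister is hanging upright at side (395,190) over open bench. I'll lower it quickly at first, then slowly.

Call:
{"fn": "move_arm", "kwargs": {
  "increments": "1 0 0.01 0 0 0 0; 1 0 0.028 0 0 0 0; 1 0 0.048 0 0 0 0; 1 0 0.068 0 0 0 0; 1 0 0.088 0 0 0 0; 1 0 0.106 0 0 0 0; 1 0 0.12 0 0 0 0; 1 0 0.127 0 0 0 0"
}}

```text
time_s: 7.35
tcp_pos: [0.488, -0.2293, 0.1096]
ee_rot: [[-0.534, -0.003, -0.845], [0.845, 0.001, -0.534], [0.002, -1.0, 0.002]]
wrist_force: [-0.3, -0.0, -3.8]
gripper_width: 0.126
```

Call:
{"fn": "move_arm", "kwargs": {
  "increments": "1 0 0.003 0 0 0 0; 1 0 0.005 0 0 0 0; 1 0 0.007 0 0 0 0; 1 0 0.008 0 0 0 0; 1 0 0.009 0 0 0 0; 1 0 0.009 0 0 0 0"
}}

```text
time_s: 7.95
tcp_pos: [0.4889, -0.2302, 0.1027]
ee_rot: [[-0.534, 0.0, -0.846], [0.846, -0.0, -0.534], [-0.0, -1.0, -0.0]]
wrist_force: [0.0, 0.2, -3.4]
gripper_width: 0.127
```

```bash
python3 - <<'E'
from h import *
inc([.49,-.23,.10],-148)
E
```

```text
t 7.95 tcp [ 0.4889 -0.2302  0.1027] zyaw -147.75 tilt [-0. -1. -0.] F [ 0.04  0.18 -3.45] w 0.12658438558142363
shift [-0.0004  0.0027 -0.001 ] rot [ 0.0003  0.0044 -0.0002] dist 0.002929038297265044
```

Call:
{"fn": "move_arm", "kwargs": {
  "increments": "1 0 0.0005 0 0 0 0; 1 0 0.001 0 0 0 0; 1 0 0.0015 0 0 0 0; 1 0 0.002 0 0 0 0; 1 0 0.0025 0 0 0 0; 1 0 0.0025 0 0 0 0"
}}

```text
time_s: 8.55
tcp_pos: [0.4892, -0.2302, 0.1006]
ee_rot: [[-0.534, 0.001, -0.846], [0.846, -0.0, -0.534], [-0.001, -1.0, -0.0]]
wrist_force: [-0.6, 0.1, -0.1]
gripper_width: 0.131
```

The wrist force has dropped to about 0, so the canister is on the bench. Releasing.

Call:
{"fn": "move_arm", "kwargs": {
  "increments": "0.6 0 0 0 0 0 0; 0.4 0 0 0 0 0 0; 0 0 0 0 0 0 0; -0.5 0 0 0 0 0 0; -1 0 0 0 0 0 0; -1 0 0 0 0 0 0; -1 0 0 0 0 0 0; -1 0 0 0 0 0 0"
}}

```text
time_s: 9.35
tcp_pos: [0.4889, -0.2302, 0.1]
ee_rot: [[-0.534, -0.0, -0.846], [0.846, -0.0, -0.534], [0.0, -1.0, 0.0]]
wrist_force: [0.0, 0.6, 1.1]
gripper_width: 0.75
```

```bash
python3 - <<'E'
from h import *
inc([.49,-.23,.10],-148)
p,d=capture("side"); cv2.imwrite("pics/s5.png",cv2.resize(p[90:290,285:485,::-1],None,fx=3,fy=3,interpolation=2))
E
```

```text
t 9.35 tcp [ 0.4889 -0.2302  0.1   ] zyaw -147.74 tilt [ 0. -1.  0.] F [0.01 0.56 1.05] w 0.7495167371090009
shift [-0.0005  0.     -0.001 ] rot [-0.      0.0045  0.    ] dist 0.0011388763520093774
```

View pics/s5.png

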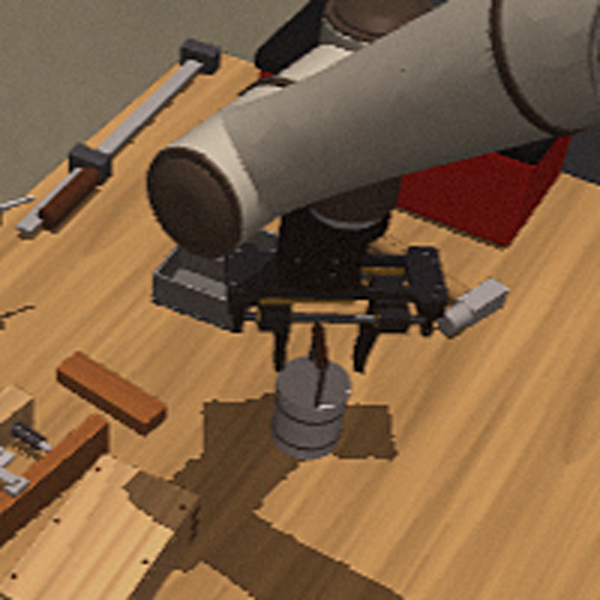

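The canister stands upright on the bench (crop (310,410)) with the fingers off the bar. I'll retreat straight up.

Call:
{"fn": "move_arm", "kwargs": {
  "increments": "-1 0 -0.002 0 0 0 0; -1 0 -0.01 0 0 0 0; -1 0 -0.025 0 0 0 0; -1 0 -0.045 0 0 0 0; -1 0 -0.07 0 0 0 0; -1 0 -0.1 0 0 0 0; -1 0 -0.13 0 0 0 0; -1 0 -0.15 0 0 0 0"
}}

```text
time_s: 10.2
tcp_pos: [0.4895, -0.2305, 0.2534]
ee_rot: [[-0.534, 0.004, -0.845], [0.846, -0.001, -0.534], [-0.003, -1.0, -0.003]]
wrist_force: [0.2, 0.5, -0.5]
gripper_width: 0.996
```

```bash
python3 - <<'E'
from h import *
inc([.44,.025,.20],-97)
p,d=capture("top"); cv2.imwrite("pics/t6.png",cv2.resize(p[150:350,200:440,::-1],None,fx=3,fy=3,interpolation=2)); np.save("pics/t6.npy",d); cv2.imwrite("pics/top6.png",p[:,:,::-1])
E
```

```text
t 10.2 tcp [ 0.4895 -0.2305  0.2534] zyaw -147.73 tilt [-0.003 -1.    -0.003] F [ 0.18  0.53 -0.46] w 0.9964587372582662
shift [ 0.2426  0.0529 -0.0944] rot [ 0.0011 -0.8853 -0.0043] dist 0.26565136865728617
```

View pics/t6.png

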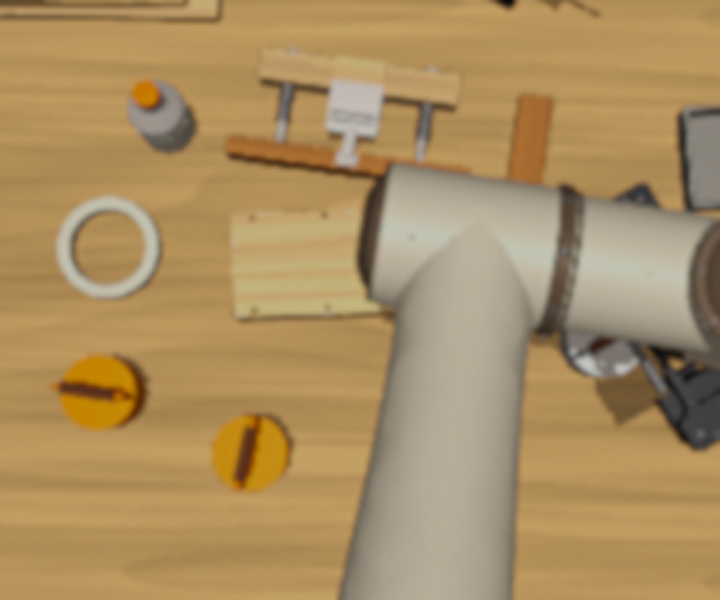

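```bash
python3 - <<'E'
from h import *
s=sense();print(s['joints'].round(1))
inc([.472,.027,.20],-87)
E
```

```text
[ -8.   12.4  -8.4   0.1 -68.6  40.3]
t 10.25 tcp [ 0.491  -0.2312  0.2565] zyaw -147.69 tilt [-0.008 -1.    -0.006] F [ 0.44 -1.35  2.12] w 1.0062647201441546
shift [ 0.2288  0.0554 -0.1216] rot [ 0.0012 -1.0593 -0.0105] dist 0.26496293508448826
```

Call:
{"fn": "move_arm", "kwargs": {
  "increments": "-1 0.02 0 -0.01 0 -0.13 0; -1 0.05 0 -0.026 0 -0.27 0; -1 0.08 0 -0.043 0 -0.4 0; -1 0.115 0.01 -0.06 0 -0.54 0; -1 0.15 0.02 -0.08 0 -0.68 0; -1 0.18 0.03 -0.096 0 -0.81 0; -1 0.21 0.045 -0.112 0 -0.94 0; -1 0.229 0.053 -0.122 0 -1.06 0"
}}

```text
time_s: 11.05
tcp_pos: [0.469, 0.0304, 0.1965]
ee_rot: [[-0.998, -0.001, 0.059], [-0.059, 0.0, -0.998], [0.001, -1.0, -0.0]]
wrist_force: [-0.1, -0.1, -0.1]
gripper_width: 1.001
```

```bash
python3 - <<'E'
from h import *
inc([.472,.027,.018],-87)
p,d=capture("side"); cv2.imwrite("pics/s7.png",cv2.resize(p[100:400,200:500,::-1],None,fx=2,fy=2,interpolation=2))
E
```

```text
t 11.05 tcp [0.469  0.0304 0.1965] zyaw -86.62 tilt [ 0.001 -1.    -0.   ] F [-0.11 -0.12 -0.1 ] w 1.0006881938778167
shift [-0.0029  0.1785  0.0036] rot [0.0002 0.0066 0.0006] dist 0.17854627787514946
```

View pics/s7.png

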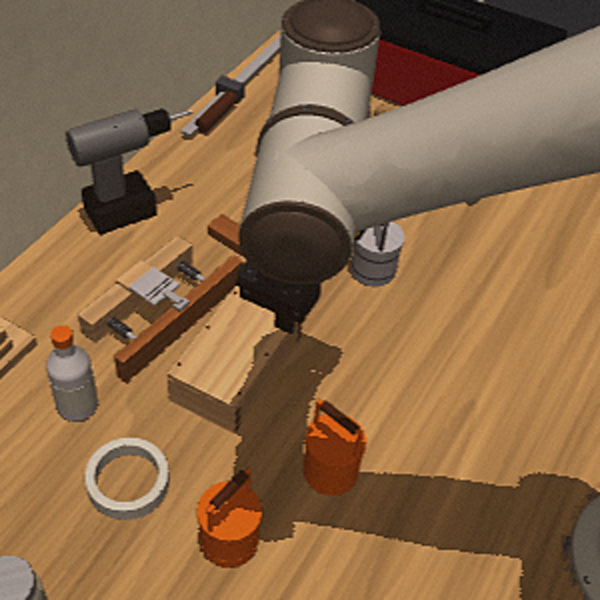

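```bash
python3 - <<'E'
from h import *
s=sense();print(s['joints'].round(1))
p,d=capture("top");C=cloud("top",d).reshape(-1,3);cv2.imwrite("pics/top7.png",p[:,:,::-1])
for x in np.arange(.2,.7,.04):
    row=[]
    for y in np.arange(-.2,.32,.04):
        q=C[(abs(C[:,0]-x)<.01)&(abs(C[:,1]-y)<.01)&(C[:,2]<1)]
        row.append(int(1000*q[:,2].max()) if len(q) else -1)
    print(round(x,2),row)
E
```

```text
[ 23.7   8.2 -22.8  -0.1 -59.1  70. ]
0.2 [2, 2, 4, 3, 4, 5, 691, 699, 682, 2, -1, -1, -1]
0.24 [5, 9, 5, 3, 3, 3, 5, 673, 666, 615, -1, -1, -1]
0.28 [2, 6, 4, 6, 6, 3, 6, 639, 642, 617, -1, -1, -1]
0.32 [3, 5, 5, 2, 5, 7, 4, 7, 614, 604, 2, -1, -1]
0.36 [4, 3, 4, 8, 6, 2, 3, 79, 579, 582, 552, 523, -1]
0.4 [3, 4, 3, 5, 5, 4, 3, 524, 543, 558, 545, 541, -1]
0.44 [5, 4, 9, 5, 310, 558, 564, 543, 544, 542, 532, -1, -1]
0.48 [125, 4, 3, 4, 311, 562, 565, 554, 522, -1, -1, -1, 7]
0.52 [76, 5, 5, 4, -1, 63, -1, -1, -1, -1, 4, 26, 5]
0.56 [4, 4, 4, 8, 63, 65, -1, 59, 63, 4, 27, 4, 30]
0.6 [4, 5, 4, 3, 64, 67, 65, 64, 63, 3, 27, 27, 29]
0.64 [5, 26, 5, 50, 49, 48, 5, 9, 5, 4, 4, 7, 5]
0.68 [6, 26, 3, 7, 5, 57, 51, 52, 50, 27, 153, 4, 4]
```

View pics/top7.png

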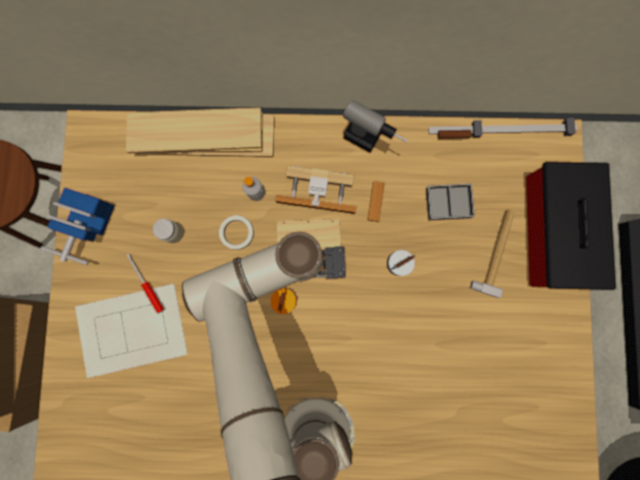

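The canister stands at top (401,263), the drawer hasn't moved, and even after lowering the arm links stay about 0.1 m above the orange cans. I'll descend behind the near long side.

Call:
{"fn": "move_arm", "kwargs": {
  "increments": "-1 -0.001 0.025 0.001 0 0.006 0; -1 -0.003 0.055 0.003 0 0.006 0; -1 -0.003 0.085 0.003 0 0.006 0; -1 -0.003 0.115 0.003 0 0.006 0; -1 -0.003 0.14 0.003 0 0.006 0; -1 -0.003 0.16 0.003 0 0.006 0; -1 -0.003 0.172 0.003 0 0.006 0; -1 -0.003 0.176 0.003 0 0.006 0"
}}

```text
time_s: 11.95
tcp_pos: [0.4727, 0.0249, 0.0202]
ee_rot: [[-0.999, -0.002, 0.044], [-0.044, -0.001, -0.999], [0.002, -1.0, 0.001]]
wrist_force: [-0.2, 0.3, -0.9]
gripper_width: 1.002
```

```bash
python3 - <<'E'
from h import *
inc([.497,.027,.018],-87)
p,d=capture("side"); cv2.imwrite("pics/s8.png",cv2.resize(p[180:380,215:415,::-1],None,fx=3,fy=3,interpolation=2))
E
```

```text
t 11.95 tcp [0.4727 0.0249 0.0202] zyaw -87.48 tilt [ 0.002 -1.     0.001] F [-0.21  0.29 -0.85] w 1.0018019388518287
shift [-0.0244  0.0022 -0.0011] rot [-0.0008 -0.0085  0.0018] dist 0.024491043827951073
```

View pics/s8.png

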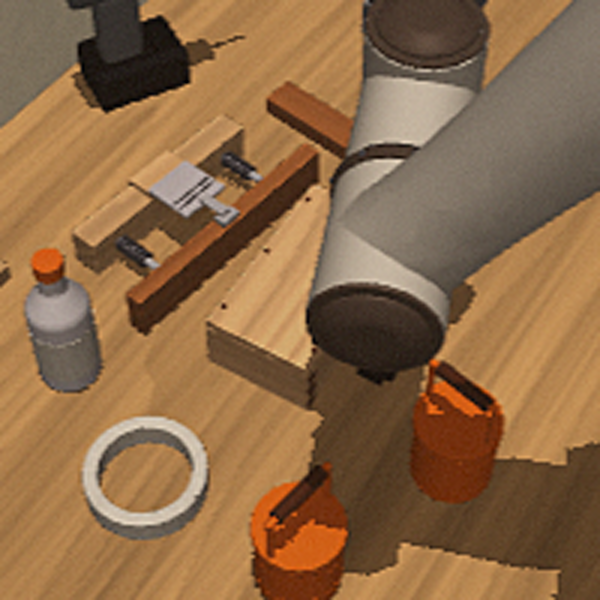

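Call:
{"fn": "move_arm", "kwargs": {
  "increments": "-1 -0.005 0.001 0 0 -0.008 0; -1 -0.01 0.002 0 0 -0.008 0; -1 -0.015 0.002 0 0 -0.008 0; -1 -0.02 0.002 0 0 -0.008 0; -1 -0.024 0.002 0 0 -0.008 0; -1 -0.027 0.002 0 0 -0.008 0; -1 -0.03 0.002 0 0 -0.008 0; -1 -0.033 0.002 0 0 -0.008 0"
}}

```text
time_s: 12.8
tcp_pos: [0.5043, 0.0267, 0.0188]
ee_rot: [[-0.999, -0.004, 0.054], [-0.054, -0.001, -0.999], [0.004, -1.0, 0.001]]
wrist_force: [-3.6, -0.4, 1.9]
gripper_width: 0.999
```

```bash
python3 - <<'E'
from h import *
inc([.525,.024,.018],-97)
E
```

```text
t 12.8 tcp [0.5043 0.0267 0.0188] zyaw -86.93 tilt [ 0.004 -1.     0.001] F [-3.57 -0.41  1.91] w 0.9991251895287481
shift [-0.0205  0.0007  0.0038] rot [-0.0011  0.1758  0.0035] dist 0.02085874888547906
```

Call:
{"fn": "move_arm", "kwargs": {
  "increments": "-1 -0.002 0.001 0 0 0.02 0; -1 -0.005 0.001 0.001 0 0.05 0; -1 -0.008 0.001 0.001 0 0.075 0; -1 -0.011 0.001 0.002 0 0.1 0; -1 -0.014 0.001 0.002 0 0.125 0; -1 -0.017 0.001 0.003 0 0.15 0; -1 -0.02 0.001 0.003 0 0.175 0; -1 -0.022 0.001 0.004 0 0.175 0"
}}

```text
time_s: 13.6
tcp_pos: [0.5286, 0.0246, 0.018]
ee_rot: [[-0.993, 0.0, -0.121], [0.121, 0.0, -0.993], [-0.0, -1.0, -0.0]]
wrist_force: [-1.3, 0.1, 1.1]
gripper_width: 1.001
```

```bash
python3 - <<'E'
from h import *
inc([.54,.022,.018],-97)
for n in("side","top"):
    p,d=capture(n); q=p[150:350,215:415] if n=="side" else p[170:270,260:360]
    cv2.imwrite(f"pics/{n}9.png",cv2.resize(q[:,:,::-1],(600,600),interpolation=2));np.save(f"pics/{n}9.npy",d)
E
```

```text
t 13.6 tcp [0.5286 0.0246 0.018 ] zyaw -96.96 tilt [-0. -1. -0.] F [-1.31  0.13  1.05] w 1.001154436836171
shift [-0.0116  0.      0.0012] rot [ 0.0002  0.0007 -0.0004] dist 0.011685975619195856
```

View pics/side9.png

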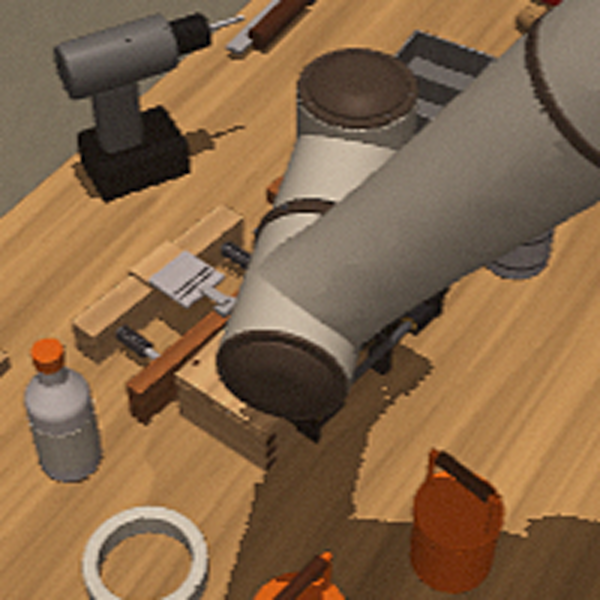

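View pics/top9.png

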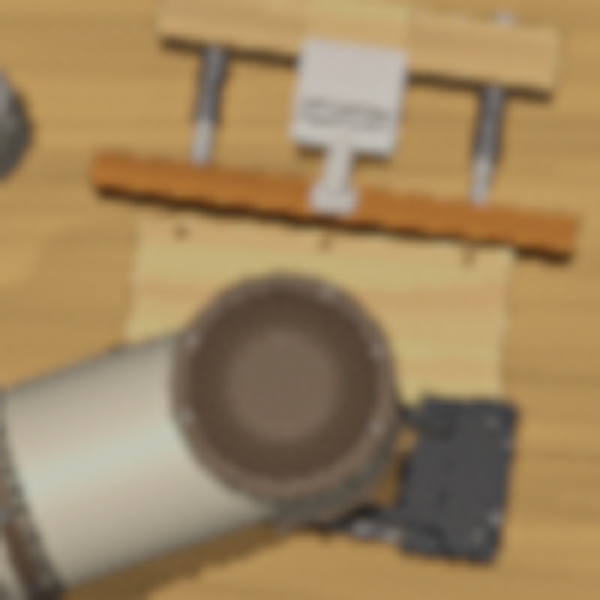

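```bash
cat >> h.py <<'E'
def edges(p,d,u0=284,u1=344):
    """fence top front/back edges and drawer front edge from the top view (colour profiles along columns)"""
    hsv=cv2.cvtColor(cv2.cvtColor(p,cv2.COLOR_RGB2BGR),cv2.COLOR_BGR2HSV).astype(float)
    out={}
    g=cv2.GaussianBlur(p.astype(float),(3,3),0)
    F=[];D=[]
    for u in range(u0,u1):
        c=g[:,u,:].sum(1)
        grad=np.diff(c)
        seg=np.arange(190,222)
        lo=seg[np.argmin(c[seg])]         # dark line: fence front face in shade
        a=np.arange(lo,lo+7); k=a[np.argmax(grad[a])]
        w=np.clip(grad[k-2:k+3],0,None); D.append((u,(w*np.arange(k-2,k+3)).sum()/w.sum()+.5))
        a=np.arange(lo-6,lo); k=a[np.argmin(grad[a])]
        w=np.clip(-grad[k-2:k+3],0,None); F.append((u,(w*np.arange(k-2,k+3)).sum()/w.sum()+.5))
    return np.array(F),np.array(D)
def ang(n,uv,h):
    P=onplane(n,uv,h);f=cv2.fitLine((P[:,:2]*1000).astype(np.float32),cv2.DIST_HUBER,0,.01,.01).ravel()
    return np.degrees(np.arctan2(f[1],f[0]))%180,P[:,:2].mean(0)
E
python3 - <<'E'
from h import *
p,d=capture("top")
F,D=edges(p,d)
print(F[::6].round(1).tolist());print(D[::6].round(1).tolist())
print("fence front top",ang("top",F,.047)); print("drawer/lower",ang("top",D,.06))
p0=cv2.imread("pics/top0.png")[:,:,::-1].copy()
F,D=edges(p0,None);print("fence0",ang("top",F,.047))
q=cv2.resize(p[185:225,270:360,::-1],None,fx=8,fy=8,interpolation=2);cv2.imwrite("pics/t10.png",q)
E
```

```text
[[284.0, 201.0], [290.0, 202.0], [296.0, 202.9], [302.0, 215.9], [308.0, 204.5], [314.0, 216.6], [320.0, 205.7], [326.0, 206.8], [332.0, 202.6], [338.0, 203.4]]
[[284.0, 204.6], [290.0, 205.2], [296.0, 206.4], [302.0, 225.5], [308.0, 207.8], [314.0, 227.6], [320.0, 209.0], [326.0, 209.8], [332.0, 210.4], [338.0, 211.3]]
fence front top (np.float32(84.78868), array([0.65268805, 0.01829255]))
drawer/lower (np.float32(84.43231), array([0.63397525, 0.01761444]))
fence0 (np.float32(83.08024), array([0.65445051, 0.0183757 ]))
```

View pics/t10.png

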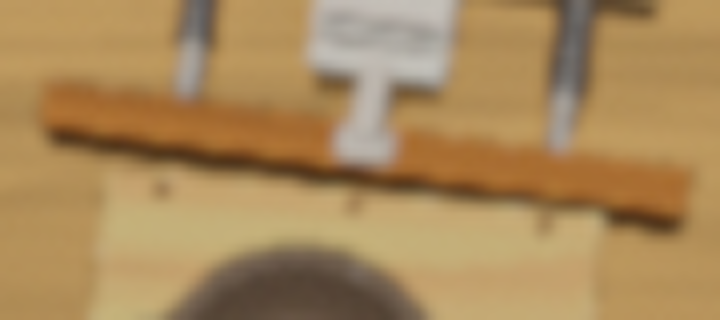

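The drawer edge slopes (105,172)→(605,212) and the fence edge (50,130)→(680,222), so there is about 3° left, with the right-hand corner leading. I'll keep pushing square to the fence, slowly.

Call:
{"fn": "move_arm", "kwargs": {
  "increments": "-1 -0.003 0 0 0 0 0; -1 -0.005 0 0 0 0 0; -1 -0.007 0 0 0 0 0; -1 -0.009 0 0 0 0 0; -1 -0.011 0 0 0 0 0; -1 -0.013 0 0 0 0 0; -1 -0.013 0 0 0 0 0; -1 -0.013 0 0 0 0 0"
}}

```text
time_s: 14.55
tcp_pos: [0.5412, 0.0228, 0.018]
ee_rot: [[-0.993, 0.0, -0.121], [0.121, -0.0, -0.993], [-0.0, -1.0, 0.0]]
wrist_force: [-1.8, 1.0, 2.7]
gripper_width: 1.0
```

```bash
python3 - <<'E'
from h import *
inc([.551,.022,.018],-97)
p,d=capture("top")
q=cv2.resize(p[170:225,270:360,::-1],None,fx=8,fy=8,interpolation=2);cv2.imwrite("pics/t11.png",q)
E
```

```text
t 14.55 tcp [0.5412 0.0228 0.018 ] zyaw -96.95 tilt [-0. -1.  0.] F [-1.84  0.95  2.73] w 1.0000790667376604
shift [-0.0098 -0.     -0.0004] rot [-0.0001  0.0009 -0.0002] dist 0.009857047086881955
```

View pics/t11.png

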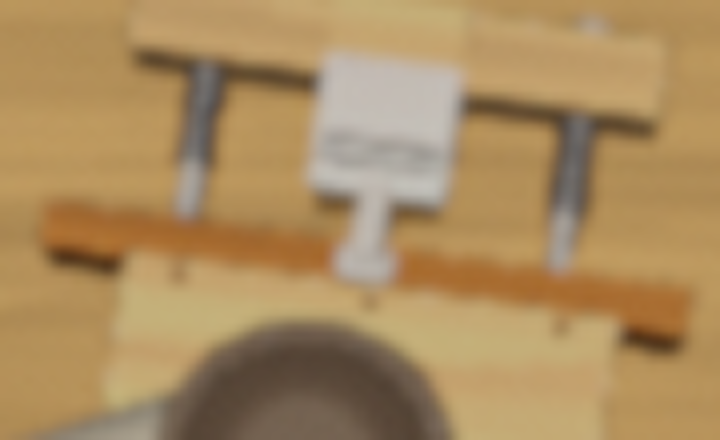

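The drawer edge (125,250)→(620,320) is now parallel to the fence and about to touch. I'll press on in small steps.

Call:
{"fn": "move_arm", "kwargs": {
  "increments": "-1 -0.001 0 0 0 0 0; -1 -0.002 0 0 0 0 0; -1 -0.003 0 0 0 0 0; -1 -0.004 0 0 0 0 0; -1 -0.005 0 0 0 0 0; -1 -0.006 0 0 0 0 0; -1 -0.006 0 0 0 0 0; -1 -0.006 0 0 0 0 0"
}}

```text
time_s: 15.4
tcp_pos: [0.544, 0.022, 0.0179]
ee_rot: [[-0.993, -0.006, -0.121], [0.121, -0.001, -0.993], [0.006, -1.0, 0.002]]
wrist_force: [-10.4, 3.9, 8.7]
gripper_width: 1.0
```

```bash
python3 - <<'E'
from h import *
inc([.551,.022,.018],-97)
p,d=capture("top")
q=cv2.resize(p[170:225,270:360,::-1],None,fx=8,fy=8,interpolation=2);cv2.imwrite("pics/t12.png",q)
p,d=capture("side")
q=cv2.resize(p[215:275,240:330,::-1],None,fx=8,fy=8,interpolation=2);cv2.imwrite("pics/s12.png",q)
E
```

```text
t 15.4 tcp [0.544  0.022  0.0179] zyaw -96.95 tilt [ 0.006 -1.     0.002] F [-10.38   3.91   8.65] w 0.9996064934246035
shift [-0.007  -0.0001 -0.0008] rot [-0.0016  0.0009  0.0059] dist 0.007046967929444713
```

View pics/t12.png

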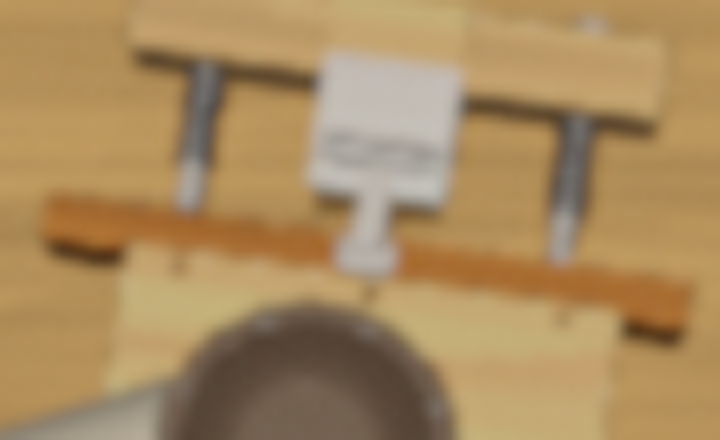

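View pics/s12.png

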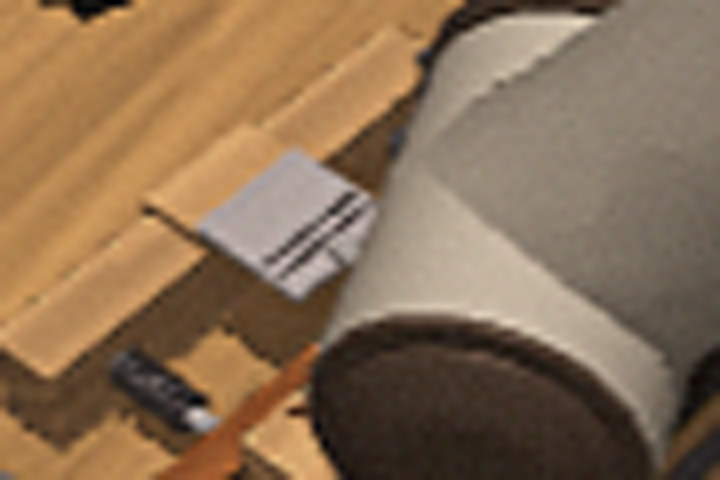

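The fence has moved back about 3 mm and the edges are parallel. The tool also carries about 8.7 N upward, so it is pressing down on the drawer's side. I'll ease upward slightly while adding push.

Call:
{"fn": "move_arm", "kwargs": {
  "increments": "-1 0 -0.001 0 0 0 0; -1 -0.001 -0.002 0 0 0 0; -1 -0.002 -0.002 0 0 0 0; -1 -0.003 -0.002 0 0 0 0; -1 -0.004 -0.002 0 0 0 0; -1 -0.004 -0.002 0 0 0 0"
}}

```text
time_s: 16.1
tcp_pos: [0.5475, 0.0215, 0.0183]
ee_rot: [[-0.993, -0.007, -0.121], [0.121, -0.001, -0.993], [0.007, -1.0, 0.002]]
wrist_force: [-7.6, 3.4, -0.4]
gripper_width: 0.999
```

```bash
python3 - <<'E'
from h import *
inc([.551,.022,.018],-97)
p,d=capture("top")
q=cv2.resize(p[170:225,270:360,::-1],None,fx=8,fy=8,interpolation=2);cv2.imwrite("pics/t13.png",q)
E
```

```text
t 16.1 tcp [0.5475 0.0215 0.0183] zyaw -96.96 tilt [ 0.007 -1.     0.002] F [-7.64  3.43 -0.38] w 0.9991245218421044
shift [-0.0034  0.0003 -0.0009] rot [-0.0017  0.0006  0.0072] dist 0.0035095337086377696
```

View pics/t13.png

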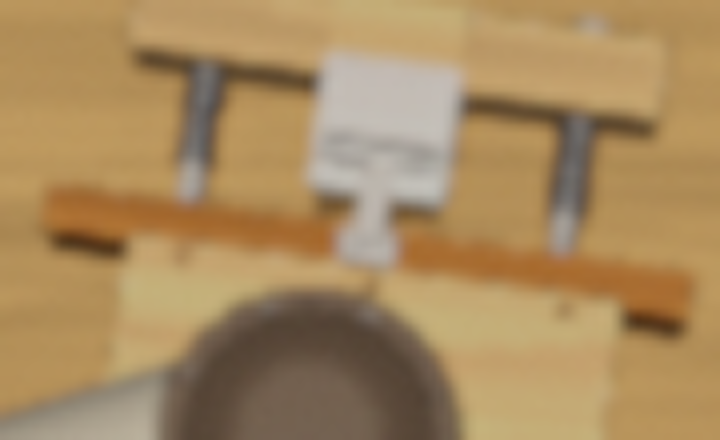

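The vertical force is gone, the push is about 8 N, and the pointer tip is at the near mark (375,165). I need about 4 mm more.

Call:
{"fn": "move_arm", "kwargs": {
  "increments": "-1 -0.001 0 0 0 0 0; -1 -0.002 -0.0005 0 0 0 0; -1 -0.003 -0.0005 0 0 0 0; -1 -0.004 -0.0005 0 0 0 0; -1 -0.005 -0.0005 0 0 0 0; -1 -0.005 -0.0005 0 0 0 0; -1 -0.005 -0.0005 0 0 0 0; -1 -0.005 -0.0005 0 0 0 0"
}}

```text
time_s: 16.95
tcp_pos: [0.5504, 0.0211, 0.0182]
ee_rot: [[-0.993, -0.011, -0.121], [0.121, -0.001, -0.993], [0.011, -1.0, 0.002]]
wrist_force: [-11.0, 6.1, -0.4]
gripper_width: 0.999
```

```bash
python3 - <<'E'
from h import *
inc([.551,.022,.018],-97)
p,d=capture("top");np.save("pics/t14.npy",d);cv2.imwrite("pics/top14.png",p[:,:,::-1])
q=cv2.resize(p[170:225,270:360,::-1],None,fx=8,fy=8,interpolation=2);cv2.imwrite("pics/t14.png",q)
q=cv2.resize(p[170:205,300:340,::-1],None,fx=16,fy=16,interpolation=2);cv2.imwrite("pics/t14b.png",q)
p,d=capture("side");cv2.imwrite("pics/side14.png",p[:,:,::-1])
E
```

```text
t 16.95 tcp [0.5504 0.0211 0.0182] zyaw -96.98 tilt [ 0.011 -1.     0.002] F [-10.97   6.1   -0.42] w 0.9994359520251079
shift [-0.0005  0.0002 -0.0009] rot [-0.0023  0.0004  0.0112] dist 0.0010949921426143445
```

View pics/t14.png

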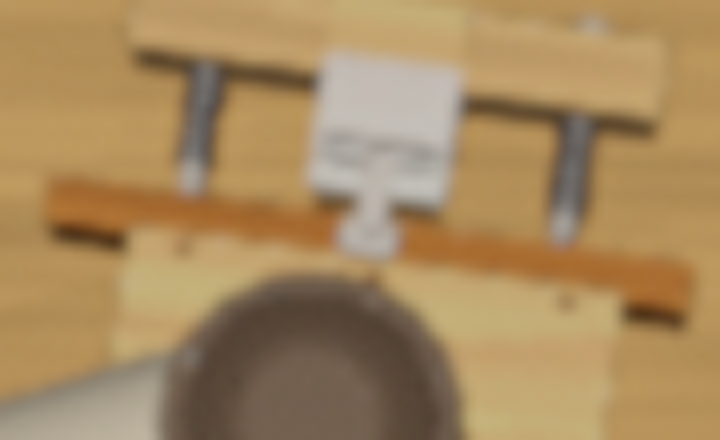

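View pics/t14b.png

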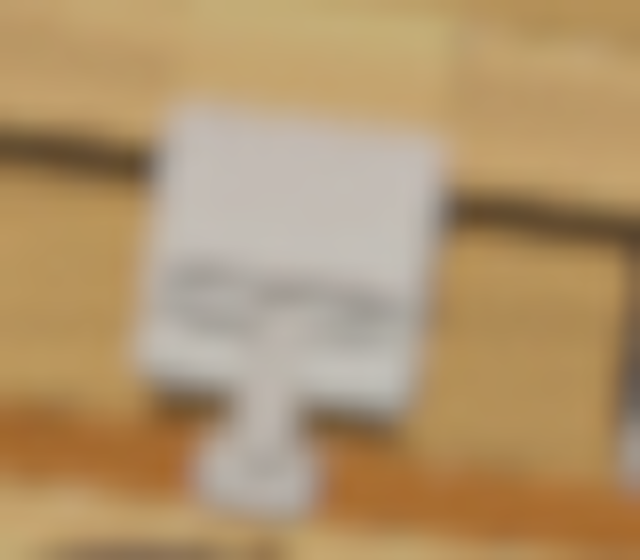

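View pics/side14.png

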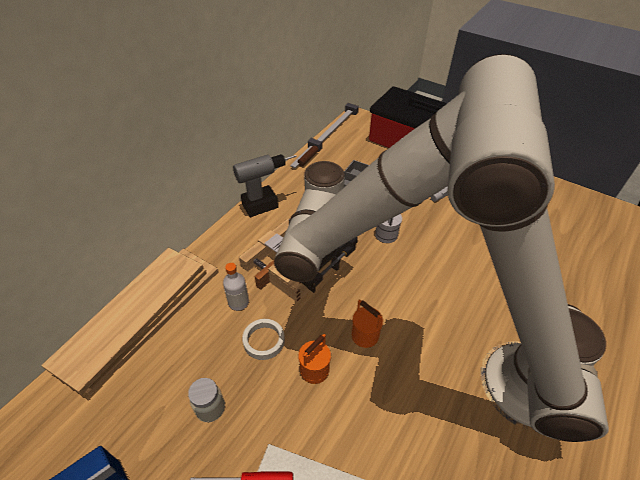

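The pointer tip now sits between the marks (crop ~(270,300)). I'll check the fence displacement, the flushness and the canister numerically.

```bash
python3 - <<'E'
from h import *
from scipy.ndimage import gaussian_filter1d
a=cv2.imread("pics/top0.png").astype(np.float32);b=cv2.imread("pics/top14.png").astype(np.float32)
# fence shift: back edge of fence (wood->orange) saturation/hue edge per column
def back(im,cols):
    o=[]
    for u in cols:
        c=gaussian_filter1d(im[175:225,u,0],.7)   # blue channel falls on the fence
        g=-np.diff(c); k=np.argmax(g); w=np.clip(g[max(k-2,0):k+3],0,None); o.append((u,175+(w*np.arange(max(k-2,0),k+3)).sum()/w.sum()+.5))
    return np.array(o)
t=b[185:210,310:326]; 
cols=list(range(278,290))+list(range(298,306))+list(range(328,336))+list(range(344,352))
A=back(a,cols);B=back(b,cols);print((B-A)[:,1].round(1))
n=np.array([np.cos(np.radians(-7)),np.sin(np.radians(-7))])
PA=onplane("top",A,.047)[:,:2];PB=onplane("top",B,.047)[:,:2]
d=(PB-PA)@n;print("fence shift mm median",np.median(d)*1000,np.round(d*1000,1))
# pointer foot template
T=b[198:206,310:324]; r=cv2.matchTemplate(a[190:220,306:328],T,cv2.TM_CCOEFF_NORMED);_,mx,_,loc=cv2.minMaxLoc(r)
y=loc[1];x=loc[0];q=r[y-1:y+2,x];s=(q[0]-q[2])/(2*(q[0]-2*q[1]+q[2]));print("foot dv px",190+y+s-198,"score",mx)
C=cloud("top",np.load("pics/t14.npy"));z=C[...,2]
hsv=cv2.cvtColor(b.astype(np.uint8),cv2.COLOR_BGR2HSV);g=b.sum(2)
D=[]
for u in list(range(290,312))+list(range(322,344)):
    c=gaussian_filter1d(b[:,u,0],.7);seg=np.arange(196,212);gr=np.diff(c)[seg];k=np.argmax(gr);w=np.clip(gr[max(k-2,0):k+3],0,None);D.append((u,seg[0]+(w*np.arange(max(k-2,0),k+3)).sum()/w.sum()+.5))
D=np.array(D);print("drawer front edge",ang("top",D,.06),"fence back now",ang("top",B,.047),"fence back 0",ang("top",A,.047))
q=C[(C[...,0]>.42)&(C[...,0]<.56)&(C[...,1]<-.17)&(C[...,1]>-.3)&(z>.015)];print("canister",q.min(0).round(3),q.max(0).round(3))
l=q[(q[:,2]>.06)&(q[:,2]<.09)];print("lid fit normal",np.linalg.svd(l-l.mean(0))[2][2].round(3),l.mean(0).round(3))
dt=C[(C[...,0]>.58)&(C[...,0]<.64)&(C[...,1]<.1)&(C[...,1]>-.06)&(z>.052)&(z<.07)];print("drawer top",dt.mean(0).round(4),np.linalg.svd(dt-dt.mean(0),full_matrices=False)[2][2].round(3))
E
```

```text
Traceback (most recent call last):
ValueError: operands could not be broadcast together with shapes (3,) (5,)
```

```bash
cat > chk.py <<'E'
from h import *
import sys
from scipy.ndimage import gaussian_filter1d
a=cv2.imread("pics/top0.png").astype(np.float32);b=cv2.imread(sys.argv[1]).astype(np.float32)
def edge(im,cols,lo,hi,sgn):
    o=[]
    for u in cols:
        g=np.clip(sgn*np.diff(gaussian_filter1d(im[:,u,0],.7)),0,None); k=lo+np.argmax(g[lo:hi]); i=np.arange(k-2,k+3)
        o.append((u,(g[i]*i).sum()/g[i].sum()+.5))
    return np.array(o)
cols=list(range(279,288))+list(range(298,306))+list(range(328,336))+list(range(344,352))
A=edge(a,cols,193,216,-1);B=edge(b,cols,188,212,-1)
n=np.array([np.cos(np.radians(-7)),np.sin(np.radians(-7))])
PA=onplane("top",A,.047)[:,:2];PB=onplane("top",B,.047)[:,:2]
d=(PB-PA)@n;print("fence shift mm median",np.median(d)*1000,np.round(d*1000,1))
T=b[198:206,310:324]; r_=cv2.matchTemplate(a[190:220,306:328],T,cv2.TM_CCOEFF_NORMED);_,mx,_,loc=cv2.minMaxLoc(r_)
y=loc[1];x=loc[0];q=r_[y-1:y+2,x];s=(q[0]-q[2])/(2*(q[0]-2*q[1]+q[2]));print("foot dv px",190+y+s-198,"mm",(190+y+s-198)*1.305/454*1000,"score",mx)
D=edge(b,list(range(290,310))+list(range(324,344)),196,214,1)
print("drawer front edge",ang("top",D,.06),"fence back now",ang("top",B,.047),"fence back 0",ang("top",A,.047));print(D[::4].round(1).tolist())
C=cloud("top",np.load(sys.argv[2]));z=C[...,2]
q=C[(C[...,0]>.42)&(C[...,0]<.56)&(C[...,1]<-.17)&(C[...,1]>-.3)&(z>.015)];print("canister",q.min(0).round(3),q.max(0).round(3))
l=q[(q[:,2]>.065)&(q[:,2]<.085)];print("lid",np.linalg.svd(l-l.mean(0),full_matrices=False)[2][2].round(3),l.mean(0).round(3))
dt=C[(C[...,0]>.58)&(C[...,0]<.64)&(C[...,1]<.1)&(C[...,1]>-.06)&(z>.052)&(z<.07)];print("drawer top",dt.mean(0).round(4),np.linalg.svd(dt-dt.mean(0),full_matrices=False)[2][2].round(3))
E
python3 chk.py pics/top14.png pics/t14.npy
```

```text
fence shift mm median 9.049349334176156 [  8.7   9.    8.2   9.    9.6   9.1   8.5   8.3   8.  -27.7 -27.1   8.8
   9.6   9.1   9.    9.3   9.    8.5   9.8  10.2   9.6  10.6  11.3  10.6
   9.5   8.7   8.9   9.6   9.6   9.1   8.5   8.9   9.2]
foot dv px 1.4800568 mm 4.2543483 score 0.6600725650787354
drawer front edge (np.float32(82.622696), array([0.6623995 , 0.00959214])) fence back now (np.float32(82.904655), array([0.67750556, 0.01489012])) fence back 0 (np.float32(82.643394), array([0.67043589, 0.01474848]))
[[290.0, 197.9], [294.0, 198.8], [298.0, 198.8], [302.0, 199.8], [306.0, 200.0], [324.0, 202.8], [328.0, 203.5], [332.0, 203.8], [336.0, 204.6], [340.0, 204.7]]
canister [ 0.455 -0.267  0.016] [ 0.525 -0.198  0.129]
lid [-0.006  0.001  1.   ] [ 0.489 -0.231  0.073]
drawer top [ 0.6179 -0.022   0.0589] [0.011 0.    1.   ]
```

The fence is back 9.0 mm, which is about 10.9 N at 1.2 N/mm. The drawer edge is within about 0.3° of the fence, the drawer is flat and the canister upright. I'll hold still and recheck that it's steady.

Call:
{"fn": "move_arm", "kwargs": {
  "increments": "-1 -0.0003 0 0 0 0 0; -1 -0.0005 0 0 0 0 0; -1 -0.0005 0 0 0 0 0; -1 -0.0005 0 0 0 0 0; -1 -0.0005 0 0 0 0 0; -1 -0.0005 0 0 0 0 0; -1 -0.0005 0 0 0 0 0; -1 -0.0005 0 0 0 0 0"
}}

```text
time_s: 17.85
tcp_pos: [0.5504, 0.0211, 0.0182]
ee_rot: [[-0.993, -0.012, -0.122], [0.122, -0.001, -0.993], [0.012, -1.0, 0.002]]
wrist_force: [-12.9, 6.8, 1.1]
gripper_width: 0.997
```

```bash
python3 - <<'E'
from h import *
inc([.551,.022,.018],-97)
p,d=capture("top");np.save("pics/t15.npy",d);cv2.imwrite("pics/top15.png",p[:,:,::-1])
print(sense()['wrist_force'],sense()['joint_velocities'].round(2))
E
python3 chk.py pics/top15.png pics/t15.npy
```

```text
t 17.85 tcp [0.5504 0.0211 0.0182] zyaw -96.98 tilt [ 0.012 -1.     0.002] F [-12.89   6.82   1.08] w 0.9969314305024152
shift [-0.0005  0.0002 -0.001 ] rot [-0.0024  0.0004  0.0122] dist 0.0011046892562585925
[-12.28957752   6.72732836   0.87141904] [-0.06  0.04 -0.05  0.03 -0.08  0.04]
fence shift mm median 9.117721113065178 [ 8.7  9.1  8.2  9.2  9.2  9.   8.3  8.4  7.8  9.4  9.   9.   9.4  9.
  9.1  9.9  9.1  8.7  9.9 10.  10.1 10.5 11.2 10.4  9.4  8.7  8.9  9.6
  9.4  9.   8.6  8.7  9.2]
foot dv px 1.53685 mm 4.4175973 score 0.6726085543632507
drawer front edge (np.float32(82.56837), array([0.66240005, 0.00959218])) fence back now (np.float32(82.814415), array([0.6797532 , 0.01494863])) fence back 0 (np.float32(82.643394), array([0.67043589, 0.01474848]))
[[290.0, 197.9], [294.0, 198.7], [298.0, 198.8], [302.0, 199.7], [306.0, 200.0], [324.0, 202.8], [328.0, 203.6], [332.0, 203.9], [336.0, 204.6], [340.0, 204.7]]
canister [ 0.455 -0.267  0.017] [ 0.525 -0.198  0.129]
lid [0.005 0.    1.   ] [ 0.489 -0.231  0.073]
drawer top [ 0.618  -0.0224  0.0592] [-0.002 -0.005  1.   ]
```

View pics/top15.png

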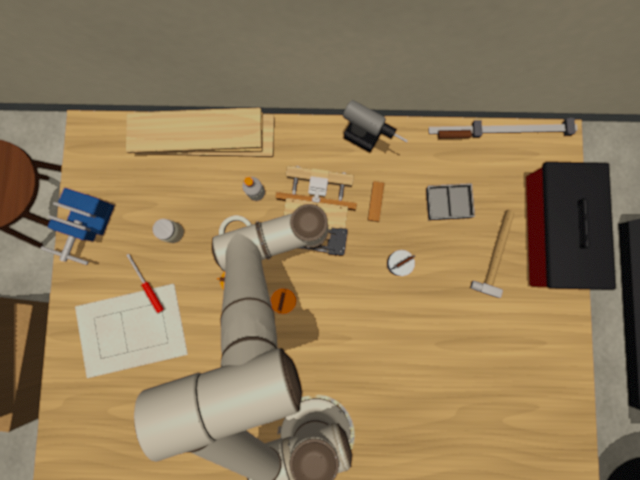

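The push is steady and all bystanders are in place, with the canister at top (401,263). Handing in.

```bash
python3 -c "
from station import r
print(r.finish_job())"
```

```text
the job is handed in; nothing more can be done
None
```

The canister is off the drawer and the drawer is pressed flush against the fence. I handed the job in at about 17.9 s with the arm still pushing; no verdict was reported.

- **Canister:** I lifted it by its handle and set it down at about (0.49, -0.23). The last top view shows it standing upright and clear of everything.
- **Drawer:** I slid it with the two open fingers and turned it about 10° to match the fence. In the last check it was flat and within about 0.3° of the fence.
- **Push:** The fence was 9.1 mm back, which is about 11 N on its springs. The wrist read about 13 N along the pressing direction, and I put the difference down to bench friction. The pointer was between the marks, and nothing moved between the last two checks.
- **Bystanders:** Those I could see in the last top view looked unmoved. The arm partly hid the tape there, but an earlier side view shows it in place.

**Checks that disagreed:**
- Matching a picture of the pointer's foot gave only 4.4 mm of fence travel. I set that aside because the match was poor (score 0.67) and both the fence-edge measurement and the enlarged view of the pointer contradicted it.
- The wrist also read a sideways force of about 7 N, roughly 5 N more than the push itself explains. I left it because the drawer was steady and flush.

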